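# Turn the leaf of a stone sample book

### The arm

A 7-joint arm with a two-finger parallel gripper is mounted at the origin on the work surface. World frame = base frame: x ahead of the robot, y to its left, z up, the work surface at z = 0. Lengths are in m, angles in rad, forces in N, time in s.
With the tool pointing down it reaches from about 0.425 to 0.825 m from the base axis. Payload 3.6 kg.
Tool frame: the origin (TCP) lies on the mounting face of the last link; the fingertips stand 186 mm ahead of it and the grasp point (between the pads) lies r.hold_point_z ahead of it (r.hold_point_z is the distance from the TCP to the grasp point, in m); z points along the fingers, y is the line along which they close (so a half turn about z gives the same grasp; the last joint's range is limited). The gripper opens to 93 mm and grips with 3 to 60 N. Pads are 15 mm wide; open, the fingers measure 128 mm over their backs; the gripper's body (75 mm by 188 mm) begins 65 mm behind the grasp point.
Start: joints at [-1.22, 0.615, -0.013, 1.423, 0.008, 1.103, -0.04], TCP at [0.24, 0.604, 0.405] pointing down, gripper open.
Joint ranges: [-3.12, 3.12], [-0.3, 2.06], [-1.34, 1.32], [0.26, 2.42], [-1.36, 4.5], [0.01, 1.98], [-2.84, 2.84]. Speed limits (rad/s): [2.79, 2.79, 3.14, 3.14, 3.14, 3.14, 3.14].

### API

Orientations are given as a rotation vector (axis times angle).
In Python, from cell import r gives the robot as it stands. The module is installed in compiled form; this text tells all that it offers.
- The arm moves only by the shell command python3 -m pendant 'ROWS' [OPENING] [FORCE]. ROWS is JSON, a list that holds one entry, the list of rows, each a list of 6 numbers: the shift along the tool's x, y, z normalised to -1 to 1, where 1 is 250 mm, then the turn, a rotation vector about the tool's x, y, z normalised to -1 to 1, where 1 is pi/2 rad. In form: [[[x, y, z, ax, ay, az], ...]]. A call has 1 to 5 rows; each row is the pose to reach, as a shift and turn from the pose commanded when the call began, along the tool's axes at that moment; what a row does not reach only later rows make up. A row lasts 1/10 s, in which the tool goes at most 50 mm and 8.59 degrees, less where a joint would pass 70% of its speed; a pose out of reach is approached as far as the arm can. A call with a number of a shift or a turn outside -1 to 1 is refused whole. A call with a gripper value outside its range is refused whole. OPENING is the opening, from -1 (shut) to 1 (fully open), set as the call begins (- or left out, the last holds). The fingers move at their own pace and stop on an object; FORCE is the grip in N (left out, the last holds). Time passes only in rows, so rows that repeat a pose let the fingers close. It gives the time, the measured TCP pose, the force, the opening and the grip force at its end, in the units of the state.
- r.state(): the state, without advancing time (a new reading comes with each control period).
- r.snapshot(name): name is "side" or "top"; returns a dict with "image" (400x640x3 uint8, red, green, blue), "camera_matrix" (3x3 intrinsics, pixels), "T" (4x4, takes a point from camera to world coordinates). Camera axes: x right, y down, z forward; pixel columns grow to the right and rows downward; lengths in m; the calibration is good to about 2 mm. A picture is of the moment at which its call begins. There is no depth.
- r.finish_job(): hands the job in; it is judged then, once.
The state is a dict: "t": time; "q": joint angles; "qvel": joint speeds; "effort": joint torques, N m; "ee_pos": TCP position; "tool_rot": TCP orientation; "wrist_force": force on the tool from outside, world axes, zero at the start; "torque": the same for the moment, N m; "opening": opening from 0.0 (shut) to 1.0 (fully open); "gripper_force": force on a finger pad.
Only numpy, scipy, OpenCV 4.12 (cv2) and the standard library are available. Lean on these libraries where they do the work, as an engineer would, in place of code of your own. Each camera call takes 0.05 s, during which the arm holds its last target. There are 200 camera calls.

### The job

Turn the top leaf of the open stone sample book, the one whose tab is nearer to you, over the spine so that it lies flat on the other half (the left one as the robot sees it) and the next page shows. Push it round with the fingertips, for which its tab stands free of the bench, never pinching it between the fingers; lay it down gently without letting it slam or pressing hard, and take the hand away. The second leaf stays flat where it is, and nothing else on the bench is disturbed.

Things in the scene. Friction and masses are not known exactly. Their poses are not given: they have to be found in the camera images.
- book: Stone sample book, open, fixed on the bench; each half 170 wide (across the spine) and 240 long. Origin: middle of its underside, under the spine. x: along the spine, roughly away from the robot; y: across it, to the left half; z up. The left page lies 37 above the bench. The spine is an aluminium bar with a steel hinge rod. All sizes here in mm.
- hinge (a point): Middle of the hinge rod, the axis the leaves turn about, 45 above the bench; the axis runs along the book's x. Axes as the book's.
- leaf (a joint): Angle of the top leaf (rad): 0 = flat on the right half (-y side), 1.57 = upright, 3.14 = flat on the left half. It starts between 0 and 0.7. The hinge is stiff: the leaf stays at any angle where it is left; turning it by the tab takes 1 to 7 N.
- leaf_tab (a point): Centre of the top leaf's finger tab: 100 long (along the spine), 24 wide, 5 thick, on the leaf's outer edge in the half nearer the robot. This point is 198 from the hinge axis, the outer edge 210. Leaf flat at the right: the tab's underside is 46.5 above the bench, free below. Axes turn with the leaf: -y from hinge to outer edge, z out of the face first up, x along the spine.
- leaf_front: Upper board of the top leaf, the face up at the start (oblong stone chips), with the upper half of the tab (edges set back 2 to 4). The whole leaf is 8 thick, 240 long along the spine, reaches from 16 to 186 from the hinge axis, 0.38 to 0.52 kg. Origin: middle of the hinge axis; axes as leaf_tab; the leaf lies from z = 0 (underside) to 8.
- leaf_back: Lower board of the top leaf, the face that is down at the start (hexagon stone chips), with the lower half of the tab; origin and axes as leaf_front. When the leaf lies flat on the left this face is up, 45 above the bench (its tab 43.5).
- under (a joint): Angle of the second leaf (rad), which lies right under the top leaf, same size and stiff hinge: 0 = flat on the right half, where it must stay. It grows as the leaf lifts.
- under_tab (a point): Centre of the second leaf's tab (100 x 24 x 5), at the outer edge of the right half, in the half of the book farther from the robot; axes as leaf_tab.
- tape: Steel tape measure in a yellow and black case, 66 x 38 x 62 high, standing on its edge, loose, to be left alone. Origin: its underside (mm).
- pencil: Flat red carpenter's pencil, 165 x 13 x 8 high, lying, loose, to be left alone. Origin: its underside (mm).
- chisel: Stone chisel, wooden handle 28 thick, 225 long, lying, loose, to be left alone. Origin: its underside (mm).
- hex_a: Loose white marble hexagon tile, 80 across its corners, 12 thick, lying, loose, to be left alone. Origin: its underside (mm).
- hex_b: The other loose marble hexagon tile, same as hex_a, loose, to be left alone. Origin: its underside (mm).
- glue: White glue bottle, 54 across, 165 high, standing, loose, to be left alone. Origin: its underside (mm).
- mallet: Rubber mallet, 266 long, head 60 thick, lying, loose, to be left alone. Origin: its underside (mm).

How it is judged:
On the way:
1. the top leaf has been pushed up past upright by the fingers (value of joint leaf above 1.7 rad and contact force between the fingers and leaf_back above 0.1 N), for 0.05 s.
At the end, for the whole second after the job is handed in: The top leaf lies flat on the left half (within 0.06 rad of flat) and still, the second leaf lies flat on the right (within 0.05 rad), and every loose thing is within 15 mm of where it was (value of joint leaf above 3.08 rad and velocity of joint leaf below 0.05 rad/s and value of joint under below 0.05 rad and distance of each of tape, pencil, chisel, hex_a, hex_b, glue, mallet from where it was at the start of the episode below 0.015 m); the robot touches nothing.
It fails at once if the leaf is pinched: the fingers press on both of its faces at once (contact force between the fingers and leaf_front above 0.5 N and contact force between the fingers and leaf_back above 0.5 N).
It fails at once if the leaf slams down on the left half (faster than 2 rad/s as it lands) (value of joint leaf above 2.75 rad and velocity of joint leaf above 2 rad/s).
It fails at once if the leaf is pressed with more than 60 N (contact force between the fingers and leaf_back above 60 N or contact force between the fingers and leaf_front above 60 N).
It fails at once if the second leaf is lifted by more than 0.15 rad (value of joint under above 0.15 rad).
It fails at once if a loose thing on the bench is pushed or lifted by more than 15 mm (distance of any of tape, pencil, chisel, hex_a, hex_b, glue, mallet from where it was at the start of the episode above 0.015 m).
It also fails if it takes over 43 s, if anything falls off the work surface, if the arm or the gripper's body presses on something with over 40 N, if the wrist force passes 120 N, or if a joint passes its speed limit or range.

## Working session

There is one attempt and no reset: what is moved stays moved. The work goes in short steps, Python scripts to look and compute and a shell command to move; the robot and the scene stay as the last step left them, time stands still between calls to the robot, and variables do not carry over. Pictures are saved under pics/ and viewed, at most 10 in all, crops included, and the job is handed in when it is done.

```bash
mkdir -p pics
python3 - <<'E'
from cell import r
import cv2,numpy as np
for n in("side","top"):
    s=r.snapshot(n);cv2.imwrite(f"pics/{n}0.png",s["image"][:,:,::-1]);np.savez(f"{n}0.npz",K=s["camera_matrix"],T=s["T"]);print(n,s["camera_matrix"].round(1).tolist(),s["T"].round(3).tolist())
st=r.state();print(st,r.hold_point_z)
E
```

```text
side [[512.3, 0.0, 323.5], [0.0, 512.3, 202.1], [0.0, 0.0, 1.0]] [[1.0, -0.018, 0.025, 0.559], [-0.031, -0.567, 0.823, -0.935], [-0.001, -0.823, -0.568, 0.748], [0.0, 0.0, 0.0, 1.0]]
top [[428.3, 0.0, 322.0], [0.0, 428.3, 201.5], [0.0, 0.0, 1.0]] [[0.01, -0.981, 0.191, 0.419], [-1.0, -0.006, 0.021, 0.064], [-0.02, -0.192, -0.981, 1.117], [0.0, 0.0, 0.0, 1.0]]
{'t': 0.1, 'q': array([-1.21952846,  0.61581302, -0.01263121,  1.42474377,  0.00806618,
        1.10341677, -0.04044622]), 'qvel': array([ 7.76971743e-04, -9.88989825e-04, -4.99690464e-04, -3.41815015e-03,
        5.66263551e-04, -6.02322517e-05, -1.39437622e-03]), 'effort': array([ 9.25875283e-04, -4.60040331e+01,  2.09905612e-01, -1.66244495e+01,
       -6.12032670e-02,  1.69596879e-02,  1.05984991e-04]), 'ee_pos': array([0.23961838, 0.60390978, 0.40370093]), 'tool_rot': array([-0.58976521, -3.08528146,  0.00359485]), 'wrist_force': array([ 0.15644115, -0.974184  , -0.15621717]), 'torque': array([-0.06112867, -0.04475212, -0.02121114]), 'gripper_force': 0.0, 'opening': 1.000744688034273} 0.1673
```

View pics/top0.png

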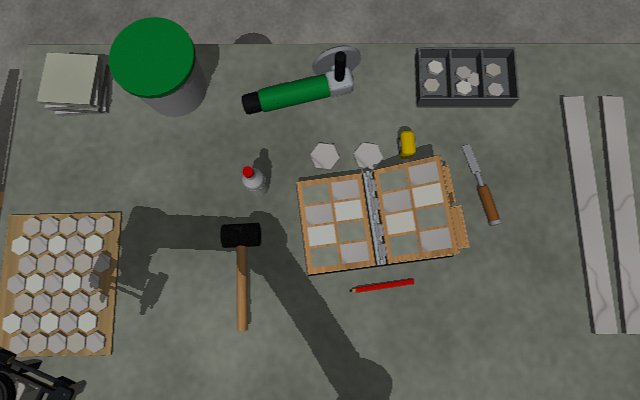

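View pics/side0.png

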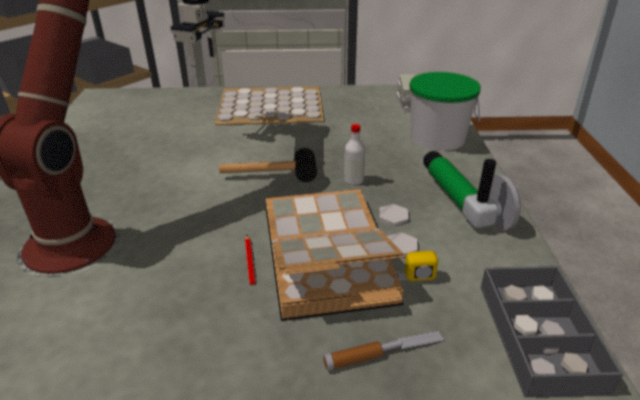

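Run:
```python
import cv2,numpy as np
a=cv2.imread("pics/top0.png")[135:305,285:505];b=cv2.imread("pics/side0.png")[180:330,235:455]
cv2.imwrite("pics/c1.png",cv2.resize(a,None,fx=3.5,fy=3.5,interpolation=cv2.INTER_CUBIC));cv2.imwrite("pics/c2.png",cv2.resize(b,None,fx=3.6,fy=3.6,interpolation=cv2.INTER_CUBIC))
```

```text
(no output)
```

View pics/c1.png

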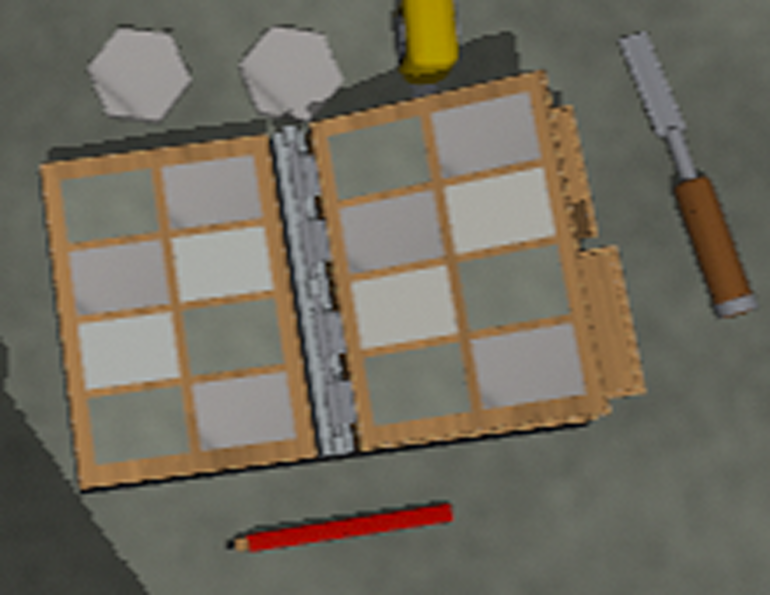

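View pics/c2.png

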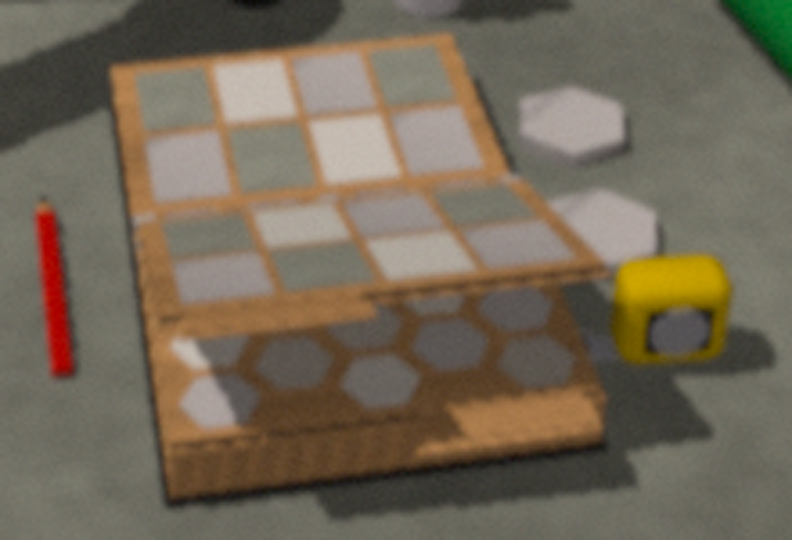

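```bash
cat > fit.py <<'E'
import numpy as np,cv2
from scipy.optimize import least_squares
C={n:np.load(n+"0.npz") for n in("side","top")}
def proj(n,P):
    T=C[n]["T"];p=(np.asarray(P)-T[:3,3])@T[:3,:3];p=p@C[n]["K"].T;return p[:,:2]/p[:,2:]
def full(n,u,v): return (285+(u+.5)/3.5-.5,135+(v+.5)/3.5-.5) if n=="top" else (235+(u+.5)/3.6-.5,180+(v+.5)/3.6-.5)
def book(p,P):
    c,s=np.cos(p[2]),np.sin(p[2]);P=np.asarray(P,float);return np.array([p[0]+c*P[0]-s*P[1],p[1]+s*P[0]+c*P[1],P[2]])
def leaf(p,x,r,z,a=None):
    a=p[3] if a is None else a
    # radial dir (-y) rotates up; face normal z
    return book(p,[x,-r*np.cos(a)+z*np.sin(a)*1.0,.045+r*np.sin(a)+z*np.cos(a)])
# note: normal for a=90deg points to +y
def model(p):
    W=p[4];t=p[5]
    L=lambda x,y:book(p,[x,y,.037])
    return [("top",L(.12,W),40,165),("top",L(-.12,W),83,490),("side",L(.12,W),450,35),("side",L(-.12,W),110,66),
    ("top",leaf(p,.12,.016,.008),310,122),("top",leaf(p,-.12,.016,.008),358,452),("top",leaf(p,.12,.186,.008),547,70),
    ("top",leaf(p,-.12,.186,.008),610,408),("top",leaf(p,t+.05,.21,.0065),620,247),("top",leaf(p,t-.05,.21,.0065),645,393),
    ("side",leaf(p,.12,.186,.008),607,266),("side",leaf(p,t+.05,.21,.0065),375,302),("side",leaf(p,t-.05,.21,.0065),158,322)]
def res(p):return np.concatenate([proj(n,[P])[0]-full(n,u,v) for n,P,u,v in model(p)])
if __name__=="__main__":
    s=least_squares(res,[.45,-.05,0,.4,.186,-.06],loss="soft_l1");print(s.x.round(4));print(res(s.x).reshape(-1,2).round(1).tolist())
    np.save("p.npy",s.x);p=s.x
    print("tab centre",leaf(p,p[5],.198,.004),"outer",leaf(p,p[5],.21,.004),"hinge",book(p,[0,0,.045]))
    for n,u,v in [("chisel handle end",735,310),("chisel tip",632,38),("pencilL",232,545),("pencilR",450,513),("tape near",428,75)]:
        K,T=C["top"]["K"],C["top"]["T"];q=full("top",u,v);d=T[:3,:3]@np.linalg.solve(K,[*q,1]);z=.02 if u!=428 else .062;print(n,(T[:3,3]+d*(z-T[2,3])/d[2]).round(3))
E
python3 fit.py
```

```text
[ 0.5893 -0.0472  0.1347  0.3911  0.185  -0.0596]
[[1.2, -0.6], [-0.2, -0.5], [-0.0, -0.8], [-0.3, -0.6], [-0.1, -0.0], [0.7, -0.1], [-0.3, -0.5], [0.3, 2.4], [-0.7, -0.3], [0.3, 0.7], [-0.2, -2.2], [-1.1, 0.2], [3.9, 0.9]]
tab centre [ 0.55456819 -0.23508108  0.12417283] outer [ 0.55605759 -0.24607462  0.12874706] hinge [ 0.58928156 -0.04719384  0.045     ]
chisel handle end [ 0.579 -0.356  0.02 ]
chisel tip [ 0.787 -0.292  0.02 ]
pencilL [0.407 0.013 0.02 ]
pencilR [ 0.431 -0.143  0.02 ]
tape near [ 0.745 -0.129  0.062]
```

```bash
cat > h.py <<'E'
import numpy as np,sys
from cell import r
from scipy.spatial.transform import Rotation as R
from fit import book
p=np.load("p.npy");yaw=p[2]
Rb=R.from_euler("z",yaw)
def Rt(phi,sg):
    # book frame: tool z=(0,cos,-sin), tool y = sg*x
    z=np.array([0,np.cos(phi),-np.sin(phi)]);y=np.array([sg,0,0]);return Rb*R.from_matrix(np.c_[np.cross(y,z),y,z])
def now():
    s=r.state();return s,np.array(s["ee_pos"]),R.from_rotvec(s["tool_rot"])
def tipbook():
    s,e,o=now();t=e+o.apply([0,0,.186]);q=Rb.inv().apply(t-[p[0],p[1],0]);z=Rb.inv().apply(o.apply([0,0,1]));return q,z
def row(tip,phi,sg,base=None):
    "tip: book coords (m, z above bench), phi deg below horizontal"
    s,e,o=now();Q=Rt(np.radians(phi),sg);tcp=book(p,tip)-Q.apply([0,0,.186])
    return np.r_[o.inv().apply(tcp-e)/.25,(o.inv()*Q).as_rotvec()/(np.pi/2)].round(3),tcp.round(3)
def info():
    s=r.state();q,z=tipbook();rad=np.hypot(q[1],q[2]-.045);print("t",round(s["t"],2),"tip",q.round(4),"r",rad.round(4),"ang",np.degrees(np.arctan2(q[2]-.045,-q[1])).round(1),"phi",np.degrees(np.arctan2(-z[2],z[1])).round(1),"zx",z[0].round(3),"F",np.round(s["wrist_force"],1),"q",np.round(s["q"],2))
E
python3 - <<'E'
from h import *
info();s,e,o=now();print(o.as_matrix().round(2).tolist())
for sg in(1,-1):
  print(sg,row([-.06,-.05,.26],90,sg),row([-.06,-.25,.25],50,sg))
E
```

```text
t 0.1 tip [-0.2593  0.6918  0.2177] r 0.713 ang 166.0 phi 90.1 zx -0.001 F [ 0.2 -1.  -0.2] q [-1.22  0.62 -0.01  1.42  0.01  1.1  -0.04]
[[-0.93, 0.37, -0.0], [0.37, 0.93, -0.0], [0.0, -0.0, -1.0]]
1 (array([-2.150e+00, -2.197e+00, -1.640e-01, -1.000e-03,  1.000e-03,
        6.740e-01]), array([ 0.537, -0.105,  0.446])) (array([-2.776, -3.311,  0.053, -0.236,  0.402,  0.645]), array([ 0.579, -0.421,  0.392]))
-1 (array([-2.150e+00, -2.197e+00, -1.640e-01, -1.000e-03, -2.000e-03,
       -1.326e+00]), array([ 0.537, -0.105,  0.446])) (array([-2.776, -3.311,  0.053, -0.461, -0.27 , -1.263]), array([ 0.579, -0.421,  0.392]))
```

```bash
python3 -m pendant '[[[-0.15,-0.12,-0.04,0,0,0.06],[-0.3,-0.24,-0.08,0,0,0.12],[-0.45,-0.36,-0.12,0,0,0.18],[-0.6,-0.48,-0.16,0,0,0.24],[-0.75,-0.57,-0.16,0,0,0.3]]]' -1
python3 - <<'E'
from h import *
info();print(row([-.06,-.05,.26],90,1),row([-.06,.1,.26],90,1))
E
```

```text
t: 0.6
ee_pos: [0.3623, 0.4003, 0.446]
tool_rot: [1.3, 2.859, 0.003]
wrist_force: [-0.3, -0.0, -0.9]
opening: 0.624
gripper_force: 0.0
t 0.6 tip [-0.1646  0.4741  0.26  ] r 0.5206 ang 155.6 phi 89.9 zx 0.001 F [-0.3 -0.  -0.9] q [-0.97  0.4   0.13  1.69 -0.06  1.05 -0.1 ]
(array([-1.981e+00, -8.030e-01, -2.000e-03,  1.000e-03, -0.000e+00,
        3.710e-01]), array([ 0.537, -0.105,  0.446])) (array([-1.48e+00, -4.73e-01, -1.00e-03,  1.00e-03, -0.00e+00,  3.71e-01]), array([0.516, 0.044, 0.446]))
```

```bash
python3 -m pendant '[[[-0.18,-0.06,0,0,0,0.06],[-0.36,-0.12,0,0,0,0.12],[-0.54,-0.18,0,0,0,0.18],[-0.72,-0.24,0,0,0,0.24],[-0.9,-0.3,0,0,0,0.3]]]'
python3 - <<'E'
from h import *
info();print(row([-.06,-.05,.26],90,1),row([-.06,-.25,.26],50,1))
E
```

```text
t: 1.1
ee_pos: [0.4541, 0.1822, 0.4446]
tool_rot: [-1.931, -2.478, 0.0]
wrist_force: [0.3, -0.0, 0.0]
opening: 0.193
gripper_force: 0.0
t 1.1 tip [-0.1033  0.2455  0.2586] r 0.3254 ang 139.0 phi 90.0 zx -0.0 F [ 0.3 -0.   0. ] q [-0.65  0.33  0.31  1.82 -0.12  1.01 -0.05]
(array([-1.194,  0.039, -0.006, -0.   , -0.   ,  0.071]), array([ 0.537, -0.105,  0.446])) (array([-2.464, -0.104,  0.168, -0.025,  0.444,  0.068]), array([ 0.579, -0.421,  0.402]))
```

```bash
python3 -m pendant '[[[-0.19,0,0,0,0,0.02],[-0.38,0.01,0,0,0,0.04],[-0.57,0.02,0,0,0,0.05],[-0.76,0.03,0,0,0,0.06],[-0.95,0.03,0,0,0,0.07]]]'
python3 - <<'E'
from h import *
info();print(row([-.06,-.28,.26],50,1))
E
```

```text
t: 1.6
ee_pos: [0.5203, -0.0457, 0.4445]
tool_rot: [-2.06, -2.372, 0.0]
wrist_force: [0.9, 0.6, -0.6]
opening: 0.002
gripper_force: 0.0
t 1.6 tip [-0.0683  0.0108  0.2585] r 0.2138 ang 92.9 phi 90.0 zx -0.0 F [ 0.9  0.6 -0.6] q [-0.23  0.39  0.4   1.74 -0.17  1.04  0.37]
(array([-1.641,  0.023,  0.167, -0.002,  0.444,  0.004]), array([ 0.583, -0.451,  0.402]))
```

```bash
python3 -m pendant '[[[-0.19,0,0,0,0.04,0],[-0.38,0.01,0,0,0.09,0],[-0.57,0.01,0,0,0.13,0],[-0.76,0.02,0,0,0.18,0],[-0.95,0.02,0,0,0.22,0]]]'
python3 - <<'E'
from h import *
info();print(row([-.06,-.29,.26],50,1))
E
```

```text
t: 2.1
ee_pos: [0.5583, -0.2804, 0.4443]
tool_rot: [-1.875, -2.159, -0.331]
wrist_force: [0.3, -0.3, 0.8]
opening: 0.002
gripper_force: 0.0
t 2.1 tip [-0.0623 -0.1633  0.2695] r 0.2776 ang 54.0 phi 70.0 zx -0.002 F [ 0.3 -0.3  0.8] q [ 0.31  0.61  0.32  1.38 -0.44  1.44  0.86]
(array([-0.744,  0.003, -0.093, -0.002,  0.222,  0.004]), array([ 0.585, -0.461,  0.402]))
```

```bash
python3 -m pendant '[[[-0.18,0,-0.02,0,0.05,0],[-0.36,0,-0.04,0,0.1,0],[-0.54,0,-0.06,0,0.16,0],[-0.74,0,-0.09,0,0.22,0],[-0.74,0,-0.09,0,0.22,0]]]'
python3 - <<'E'
from h import *
info();print(row([-.06,-.27,.11],50,1),row([-.06,-.24,.10],45,1))
E
```

```text
t: 2.6
ee_pos: [0.5809, -0.4668, 0.3914]
tool_rot: [-1.683, -1.908, -0.597]
wrist_force: [-0.6, -0.1, -2.1]
opening: 0.006
gripper_force: 0.0
t 2.6 tip [-0.0661 -0.2952  0.2489] r 0.3588 ang 34.6 phi 50.0 zx -0.008 F [-0.6 -0.1 -2.1] q [ 0.64  0.96  0.24  0.86 -0.6   1.93  0.92]
(array([-0.28 ,  0.026,  0.49 , -0.005,  0.   , -0.008]), array([ 0.582, -0.441,  0.252])) (array([-0.278,  0.027,  0.601, -0.005,  0.056, -0.008]), array([ 0.58 , -0.423,  0.232]))
```

```bash
python3 - <<'E'
from h import *
print(row([-.06,-.27,.11],56,1),row([-.06,-.27,.10],56,1))
E
python3 -m pendant '[[[-0.1,0.01,0.14,0,-0.02,0],[-0.18,0.02,0.3,0,-0.04,0],[-0.25,0.02,0.44,0,-0.06,0],[-0.25,0.02,0.5,0,-0.06,0],[-0.25,0.02,0.5,0,-0.06,0]]]'
python3 - <<'E'
from h import *
info();print(row([-.06,-.185,.092],56,1))
E
```

```text
(array([-0.202,  0.025,  0.494, -0.005, -0.066, -0.008]), array([ 0.58 , -0.426,  0.264])) (array([-0.228,  0.026,  0.525, -0.005, -0.066, -0.008]), array([ 0.58 , -0.426,  0.254]))
t: 3.1
ee_pos: [0.5845, -0.4239, 0.2644]
tool_rot: [-1.726, -1.989, -0.533]
wrist_force: [0.3, -0.3, -0.2]
opening: 0.003
gripper_force: 0.0
t 3.1 tip [-0.0567 -0.2672  0.1111] r 0.2753 ang 13.9 phi 55.5 zx -0.007 F [ 0.3 -0.3 -0.2] q [ 0.56  0.99  0.25  1.13 -0.57  1.56  1.05]
(array([ 0.235, -0.016,  0.25 , -0.005, -0.006,  0.003]), array([ 0.569, -0.342,  0.246]))
```

```bash
python3 -m pendant '[[[-0.02,0,0.08,0,0,0],[0.05,0,0.14,0,0,0],[0.15,-0.01,0.2,0,0,0],[0.23,-0.02,0.25,0,0,0],[0.23,-0.02,0.25,0,0,0]]]'
python3 - <<'E'
from h import *
import cv2
info();s=r.snapshot("side")["image"][130:350,200:500,::-1];cv2.imwrite("pics/s1.png",cv2.resize(s,None,fx=2.6,fy=2.6))
for d in (20,30,40,50,60):print(row([-.06,-.195*np.cos(np.radians(d)),.045+.195*np.sin(np.radians(d))],56,1))
E
```

```text
t: 3.6
ee_pos: [0.5686, -0.3433, 0.2499]
tool_rot: [-1.728, -1.998, -0.534]
wrist_force: [1.0, 0.8, 0.5]
opening: 0.009
gripper_force: 0.0
t 3.6 tip [-0.0608 -0.1862  0.096 ] r 0.193 ang 15.3 phi 55.8 zx -0.003 F [1.  0.8 0.5] q [ 0.48  0.91  0.23  1.38 -0.59  1.39  1.08]
(array([ 0.053,  0.003, -0.042, -0.001, -0.001,  0.005]), array([ 0.568, -0.34 ,  0.266]))
(array([ 0.17 ,  0.004, -0.112, -0.001, -0.001,  0.005]), array([ 0.566, -0.326,  0.297]))
(array([ 0.297,  0.004, -0.161, -0.001, -0.001,  0.005]), array([ 0.564, -0.306,  0.325]))
(array([ 0.431,  0.005, -0.186, -0.001, -0.001,  0.005]), array([ 0.561, -0.283,  0.349]))
(array([ 0.566,  0.006, -0.188, -0.001, -0.001,  0.005]), array([ 0.557, -0.255,  0.368]))
```

View pics/s1.png

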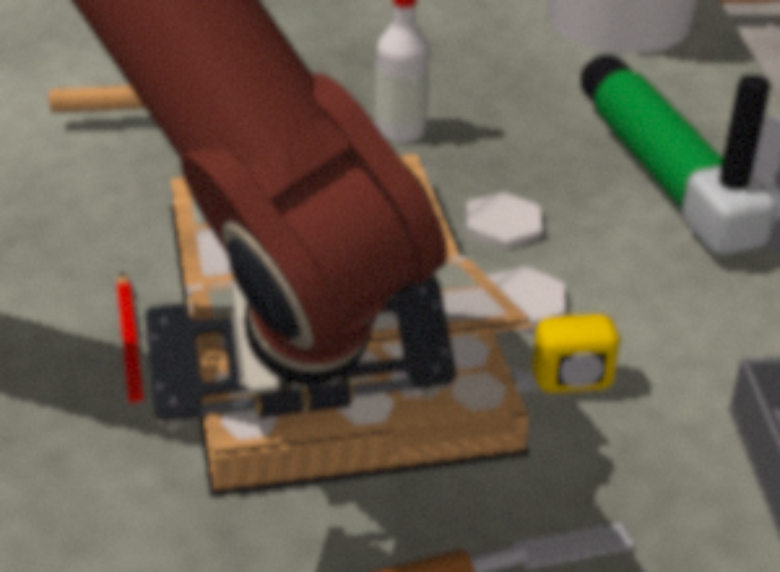

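```bash
python3 -m pendant '[[[0.05,0,-0.04,0,0,0],[0.11,0,-0.08,0,0,0],[0.17,0,-0.11,0,0,0],[0.23,0,-0.14,0,0,0],[0.3,0,-0.16,0,0,0]]]'
cat >> h.py <<'E'
def plan(phi,degs,rad=.195):
    info()
    for d in degs:
        a=np.radians(d);print(d,row([-.06,-rad*np.cos(a),.045+rad*np.sin(a)],phi,1)[0].tolist())
E
python3 -c "
from h import *
plan(58,range(45,75,5))"
```

```text
t: 4.15
ee_pos: [0.5618, -0.3063, 0.3244]
tool_rot: [-1.733, -1.994, -0.532]
wrist_force: [-1.1, -2.7, -4.6]
opening: 0.003
gripper_force: 2.0
t 4.15 tip [-0.0626 -0.1488  0.1704] r 0.1946 ang 40.1 phi 55.9 zx -0.003 F [-1.1 -2.7 -4.6] q [ 0.43  0.78  0.24  1.42 -0.59  1.44  1.  ]
45 [0.091, 0.009, -0.016, -0.002, -0.023, 0.003]
50 [0.159, 0.009, -0.026, -0.002, -0.023, 0.003]
55 [0.227, 0.009, -0.03, -0.002, -0.023, 0.003]
60 [0.295, 0.009, -0.029, -0.002, -0.023, 0.003]
65 [0.362, 0.01, -0.021, -0.002, -0.023, 0.003]
70 [0.429, 0.01, -0.007, -0.002, -0.023, 0.003]
```

```bash
python3 -m pendant '[[[0.09,0.01,-0.02,0,-0.02,0],[0.16,0.01,-0.03,0,-0.02,0],[0.23,0.01,-0.03,0,-0.02,0],[0.3,0.01,-0.03,0,-0.02,0],[0.36,0.01,-0.02,0,-0.02,0]]]'; python3 -c "
from h import *
plan(60,range(70,100,5))"
```

```text
t: 4.65
ee_pos: [0.5544, -0.2339, 0.3786]
tool_rot: [-1.75, -2.016, -0.509]
wrist_force: [-0.0, -2.3, -4.1]
opening: 0.007
gripper_force: 2.1
t 4.65 tip [-0.0601 -0.0808  0.2215] r 0.1941 ang 65.4 phi 57.6 zx -0.003 F [-0.  -2.3 -4.1] q [ 0.32  0.65  0.25  1.52 -0.59  1.42  0.91]
70 [0.093, -0.001, 0.008, -0.002, -0.026, 0.003]
75 [0.158, -0.001, 0.026, -0.002, -0.026, 0.003]
80 [0.222, -0.0, 0.049, -0.002, -0.026, 0.003]
85 [0.284, 0.0, 0.077, -0.002, -0.026, 0.003]
90 [0.343, 0.001, 0.111, -0.002, -0.026, 0.003]
95 [0.399, 0.001, 0.15, -0.002, -0.026, 0.003]
```

Run:
```python
from cell import r
import cv2,numpy as np
s=r.snapshot("side")["image"][110:330,200:500,::-1];t=r.snapshot("top")["image"][110:330,270:500,::-1]
cv2.imwrite("pics/s2.png",np.hstack([cv2.resize(s,(420,420)),cv2.resize(t,(380,420))]))
```

```text
(no output)
```

View pics/s2.png

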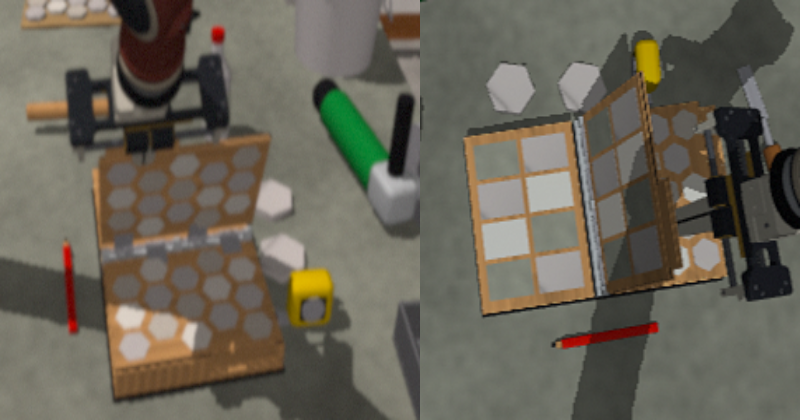

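```bash
python3 -m pendant '[[[0.09,0,0.01,0,-0.02,0],[0.16,0,0.03,0,-0.03,0],[0.22,0,0.05,0,-0.03,0],[0.28,0,0.08,0,-0.03,0],[0.34,0,0.11,0,-0.03,0]]]'; python3 -c "
from h import *
plan(62,range(95,125,5))"
```

```text
t: 5.25
ee_pos: [0.5423, -0.1487, 0.3999]
tool_rot: [-1.779, -2.046, -0.471]
wrist_force: [0.2, -3.2, -2.3]
opening: 0.004
gripper_force: 1.7
t 5.25 tip [-0.0606 -0.0021  0.2383] r 0.1933 ang 89.4 phi 60.3 zx -0.003 F [ 0.2 -3.2 -2.3] q [ 0.18  0.55  0.25  1.64 -0.59  1.32  0.8 ]
95 [0.09, 0.001, 0.035, -0.002, -0.019, 0.003]
100 [0.144, 0.001, 0.076, -0.002, -0.019, 0.003]
105 [0.195, 0.002, 0.122, -0.002, -0.019, 0.003]
110 [0.241, 0.002, 0.172, -0.002, -0.019, 0.003]
115 [0.283, 0.002, 0.225, -0.002, -0.019, 0.003]
120 [0.32, 0.003, 0.283, -0.002, -0.019, 0.003]
```

```bash
python3 -m pendant '[[[0.09,0,0.04,0,-0.02,0],[0.14,0,0.08,0,-0.02,0],[0.2,0,0.12,0,-0.02,0],[0.24,0,0.17,0,-0.02,0],[0.28,0,0.22,0,-0.02,0]]]'; python3 -c "
from h import *
plan(68,range(118,150,4))"
```

```text
t: 5.75
ee_pos: [0.53, -0.0605, 0.3868]
tool_rot: [-1.795, -2.067, -0.448]
wrist_force: [0.8, -2.5, 0.5]
opening: 0.0
gripper_force: 1.1
t 5.75 tip [-0.0611  0.0822  0.2226] r 0.1957 ang 114.8 phi 62.0 zx -0.003 F [ 0.8 -2.5  0.5] q [ 0.04  0.51  0.22  1.76 -0.61  1.17  0.71]
118 [0.101, 0.003, 0.041, -0.002, -0.067, 0.004]
122 [0.13, 0.003, 0.087, -0.002, -0.067, 0.004]
126 [0.155, 0.004, 0.135, -0.002, -0.067, 0.004]
130 [0.177, 0.004, 0.185, -0.002, -0.067, 0.004]
134 [0.196, 0.004, 0.236, -0.002, -0.067, 0.004]
138 [0.211, 0.004, 0.289, -0.002, -0.067, 0.004]
142 [0.222, 0.005, 0.342, -0.002, -0.067, 0.004]
146 [0.23, 0.005, 0.396, -0.002, -0.067, 0.004]
```

```bash
python3 -m pendant '[[[0.08,0,0.05,0,-0.03,0],[0.12,0,0.1,0,-0.05,0],[0.16,0,0.14,0,-0.07,0],[0.18,0,0.18,0,-0.07,0],[0.2,0,0.24,0,-0.07,0]]]'; python3 -c "
from h import *
plan(74,range(138,165,4))"
```

```text
t: 6.25
ee_pos: [0.5198, 0.0106, 0.3572]
tool_rot: [-1.858, -2.14, -0.357]
wrist_force: [0.6, -0.8, 2.2]
opening: 0.006
gripper_force: 0.9
t 6.25 tip [-0.0614  0.1355  0.1844] r 0.1944 ang 134.2 phi 68.3 zx -0.002 F [ 0.6 -0.8  2.2] q [-0.12  0.5   0.23  1.85 -0.59  0.98  0.6 ]
138 [0.096, 0.005, 0.051, -0.001, -0.064, 0.004]
142 [0.113, 0.005, 0.103, -0.001, -0.064, 0.004]
146 [0.127, 0.005, 0.155, -0.001, -0.064, 0.004]
150 [0.136, 0.005, 0.209, -0.001, -0.064, 0.004]
154 [0.142, 0.006, 0.263, -0.001, -0.064, 0.004]
158 [0.144, 0.006, 0.318, -0.001, -0.064, 0.004]
162 [0.143, 0.006, 0.372, -0.001, -0.064, 0.004]
```

```bash
python3 -m pendant '[[[0.08,0,0.05,0,-0.03,0],[0.11,0,0.1,0,-0.05,0],[0.13,0,0.15,0,-0.06,0],[0.14,0,0.21,0,-0.06,0],[0.14,0,0.26,0,-0.06,0]]]'; python3 -c "
from h import *
plan(80,range(156,182,3))"
```

```text
t: 6.75
ee_pos: [0.5116, 0.0671, 0.3088]
tool_rot: [-1.909, -2.2, -0.273]
wrist_force: [-0.4, 0.2, 2.1]
opening: 0.004
gripper_force: 0.6
t 6.75 tip [-0.0623  0.1761  0.1304] r 0.1957 ang 154.1 phi 73.6 zx -0.003 F [-0.4  0.2  2.1] q [-0.25  0.55  0.22  1.93 -0.58  0.79  0.52]
156 [0.083, 0.007, 0.03, -0.002, -0.071, 0.004]
159 [0.088, 0.007, 0.071, -0.002, -0.071, 0.004]
162 [0.09, 0.008, 0.111, -0.002, -0.071, 0.004]
165 [0.09, 0.008, 0.152, -0.002, -0.071, 0.004]
168 [0.088, 0.008, 0.193, -0.002, -0.071, 0.004]
171 [0.084, 0.008, 0.234, -0.002, -0.071, 0.004]
174 [0.078, 0.008, 0.274, -0.002, -0.071, 0.004]
177 [0.069, 0.008, 0.314, -0.002, -0.071, 0.004]
180 [0.059, 0.008, 0.353, -0.002, -0.071, 0.004]
```

```bash
python3 -m pendant '[[[0.06,0,0.03,0,-0.04,0],[0.09,0.01,0.07,0,-0.06,0],[0.09,0.01,0.11,0,-0.07,0],[0.09,0.01,0.15,0,-0.07,0],[0.09,0.01,0.19,0,-0.07,0]]]'; python3 -c "
from h import *
plan(84,[170,172,174,176,178,179,180])"
```

```text
t: 7.25
ee_pos: [0.5095, 0.1001, 0.2694]
tool_rot: [-1.972, -2.268, -0.171]
wrist_force: [0.1, 0.9, 1.4]
opening: 0.004
gripper_force: 0.7
t 7.25 tip [-0.0596  0.1888  0.0862] r 0.1933 ang 167.7 phi 80.1 zx -0.002 F [0.1 0.9 1.4] q [-0.36  0.61  0.26  1.96 -0.54  0.66  0.43]
170 [0.059, -0.003, 0.033, -0.001, -0.044, 0.003]
172 [0.058, -0.002, 0.06, -0.001, -0.044, 0.003]
174 [0.057, -0.002, 0.087, -0.001, -0.044, 0.003]
176 [0.055, -0.002, 0.115, -0.001, -0.044, 0.003]
178 [0.051, -0.002, 0.142, -0.001, -0.044, 0.003]
179 [0.049, -0.002, 0.155, -0.001, -0.044, 0.003]
180 [0.047, -0.002, 0.169, -0.001, -0.044, 0.003]
```

```bash
python3 -m pendant '[[[0.05,0,0.03,0,-0.03,0],[0.06,0,0.06,0,-0.04,0],[0.06,0,0.09,0,-0.04,0],[0.06,0,0.12,0,-0.04,0],[0.05,0,0.14,0,-0.04,0]]]'; python3 -c "
from h import *
plan(84,[178,179,180,181])"
```

```text
t: 7.75
ee_pos: [0.507, 0.1182, 0.2373]
tool_rot: [-2.004, -2.307, -0.11]
wrist_force: [0.4, 0.9, 1.0]
opening: 0.005
gripper_force: 0.6
t 7.75 tip [-0.0596  0.1955  0.0525] r 0.1956 ang 177.8 phi 83.7 zx -0.001 F [0.4 0.9 1. ] q [-0.42  0.67  0.27  1.97 -0.53  0.57  0.39]
178 [0.002, -0.003, 0.002, -0.001, -0.004, 0.003]
179 [0.001, -0.003, 0.016, -0.001, -0.004, 0.003]
180 [-0.001, -0.003, 0.029, -0.001, -0.004, 0.003]
181 [-0.002, -0.003, 0.043, -0.001, -0.004, 0.003]
```

```bash
python3 -m pendant '[[[0,0,0.01,0,0,0],[0,0,0.02,0,0,0],[0,0,0.026,0,0,0],[0,0,0.026,0,0,0]]]'; python3 -c "
from h import *
info()"
```

```text
t: 8.15
ee_pos: [0.507, 0.1187, 0.2315]
tool_rot: [-2.005, -2.307, -0.11]
wrist_force: [-0.6, -0.0, 0.3]
opening: 0.003
gripper_force: 0.0
t 8.15 tip [-0.0593  0.1958  0.0467] r 0.1958 ang 179.5 phi 83.7 zx -0.001 F [-0.6 -0.   0.3] q [-0.42  0.68  0.26  1.98 -0.54  0.56  0.4 ]
```

```bash
python3 -m pendant '[[[0,0,0.006,0,0,0],[0,0,0.012,0,0,0],[0,0,0.012,0,0,0]]]'; python3 -c "
from h import *
info()"
```

```text
t: 8.45
ee_pos: [0.5071, 0.119, 0.2294]
tool_rot: [-2.005, -2.308, -0.111]
wrist_force: [-2.2, -1.1, 6.0]
opening: 0.002
gripper_force: 3.2
t 8.45 tip [-0.0591  0.1961  0.0446] r 0.1961 ang -179.9 phi 83.7 zx 0.0 F [-2.2 -1.1  6. ] q [-0.42  0.68  0.26  1.98 -0.54  0.55  0.4 ]
```

```bash
python3 -m pendant '[[[0,0,0.004,0,0,0],[0,0,0.004,0,0,0]]]'; python3 -m pendant '[[[0,0,-0.02,0,0,0],[0,0,-0.1,0,0,0],[0,0,-0.25,0,0,0],[0,0,-0.4,0,0,0],[0,0,-0.6,0,0,0]]]'; python3 -m pendant '[[[-0.1,0,-0.05,0,0,0],[-0.3,0,-0.1,0,0,0],[-0.5,0,-0.1,0,0,0],[-0.7,0,-0.1,0,0,0],[-0.8,0,-0.1,0,0,0]]]';python3 - <<'E'
from h import *
info()
from cell import r
import cv2,numpy as np
s=r.snapshot("side")["image"][110:330,200:500,::-1];t=r.snapshot("top")["image"][110:330,270:500,::-1]
cv2.imwrite("pics/s3.png",np.hstack([cv2.resize(s,(420,420)),cv2.resize(t,(380,420))]))
E
```

```text
t: 8.65
ee_pos: [0.5071, 0.1189, 0.2293]
tool_rot: [-2.005, -2.308, -0.112]
wrist_force: [-2.3, -3.5, 11.4]
opening: 0.005
gripper_force: 6.3
t: 9.15
ee_pos: [0.5085, 0.1037, 0.3769]
tool_rot: [-2.002, -2.307, -0.105]
wrist_force: [1.3, 0.8, 0.1]
opening: 0.004
gripper_force: 0.0
t: 9.65
ee_pos: [0.5371, -0.101, 0.3796]
tool_rot: [-2.012, -2.304, -0.108]
wrist_force: [-0.3, 0.6, -0.3]
opening: 0.005
gripper_force: 0.0
t 9.65 tip [-0.059  -0.0264  0.1947] r 0.152 ang 80.0 phi 83.9 zx -0.0 F [-0.3  0.6 -0.3] q [-0.11  0.52  0.44  1.76 -0.37  0.98  0.63]
```

View pics/s3.png

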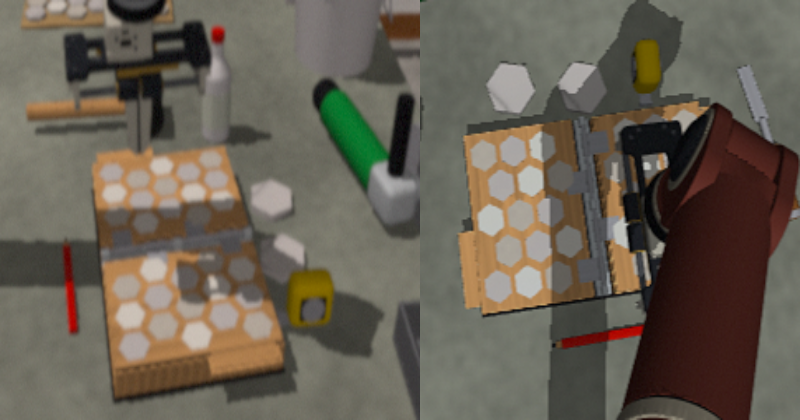

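The leaf lies flat on the left with its hexagon face up and its tab at (467,268) in the right panel. The second leaf is flat on the right, the loose items have not moved, and the hand is clear.

```bash
python3 -c "
from cell import r
print(r.finish_job())"
```

```text
the job is handed in; nothing more can be done
None
```

I turned the top leaf over onto the left half and laid it flat (highest wrist-force reading about 12 N, as it was pressed down), took the hand clear, and handed the job in at about 10 s; the last picture shows the second leaf flat and no loose item visibly moved, but the hand-in gave back no verdict.

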